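Take the blade cartridge out of the pouch cutter

TASK

The blade cartridge of the sterilisation-pouch sealer has to come out for inspection. Slide the cutter carriage by its orange thumb tab to the right, up against its end stop at the green-marked change notch; there squeeze the cartridge's two blue side catches fully together between the fingers and lift it straight up out of the carriage. Finish while still holding it by the squeezed catches, upright and still, about 10 cm above its seat and touching nothing else, with the carriage left at the stop and nothing else on the worktop disturbed.

Things in the scene. Friction and masses are not known exactly. Their poses are not given: they have to be found in the camera images.
- sealer: White bench sealer for sterilisation pouches, fixed, 225 mm deep (x), 230 wide (y). Origin: centre of its underside; x points away from its control front, y to its left, z up. The cutter rail runs along y at x = -50 mm. Heights above the worktop: base top 50 mm, grey rail end blocks 70; behind the rail (x over 2 mm) jaw and press bar 104, paper reel (x from 48 mm on) 138.
- notch (a point): Where the carriage's origin comes to lie when it stands against the right-hand stop: 68 mm right of the sealer's middle, on the rail, 68 mm above the worktop; green marks show it. A lip behind the rail keeps down a steel tongue at the cartridge's foot, so the cartridge can rise only at the notch in the lip here (within 8 mm).
- carriage: Black cutter carriage; origin: centre of its floor, the seat on which the cartridge stands, 68 mm above the worktop; axes as the sealer's. It is 64 mm wide along the rail and slides only along the sealer's y, with about 2 N of friction; it stays where it is left and starts 74 to 132 mm left of the stop. Its cheeks round the cartridge's foot rise 16 mm above the seat.
- tab_grip (a point): Middle of the upper part of the orange thumb tab on the carriage's front, 42 mm in front of the seat's centre and 25 mm above it. The tab is 12 mm wide along the rail (y), 16 mm deep (x), its top 11 mm above this point; it is free-standing for 25 mm below this point, and the sealer's base top lies 43 mm below this point.
- cartridge_grip (a point): Point midway between the press pads of the cartridge's two blue catches, 48 mm above its underside. The ribbed pads face left and right (+y and -y of the cartridge), each 20 mm wide and 26 mm high, centred at this height; 54 mm over both pads when free, 40 mm when fully squeezed. Springs press each catch outward with 2.4 N at rest, 5.2 N fully in.
- catch_left (a joint): Travel of the left (+y) catch into the cartridge: 0 free, 0.007 m fully pressed in.
- catch_right (a joint): Travel of the right (-y) catch into the cartridge: 0 free, 0.007 m fully pressed in.
- cartridge: Grey blade cartridge, 34 mm deep (x), 64 mm high, about 100 g; origin at the centre of its underside, axes as the sealer's while seated. Barbs at the feet of its catches hook it into the carriage until each catch is pressed in by over 4 mm.
- amber_bottle: Small amber bottle, 42 mm across, 85 mm high, left of the sealer; origin under its centre. Bystander.
- file_block: Steel block of root canal files, 37x38x58 mm, left of the sealer; origin under its centre. Bystander.
- ampoule_rack: White rack of ampoules, 115x66x43 mm, front left; origin under its centre. Bystander.
- note_pad: Yellow pad of sticky notes, 60x90x12 mm, front right; origin under its centre. Bystander.
Mind the look-alikes: they are no part of the job. What is shaped like the cartridge but red is not meant.

How it is judged:
By the outcome, as a careful person would: the job done as asked, in the order asked, and still so for the second after the job is handed in, while the arm keeps its last pose, push and grip.
It also fails if it takes over 48 s, if anything falls off the work surface, if the arm or the gripper's body presses on something with over 40 N, if the wrist force passes 120 N, or if a joint passes its speed limit or range.

ROBOT

A 7-joint arm with a two-finger parallel gripper is mounted at the origin on a cart in front of the work surface, level with it; the furniture and walls round the work are solid. World frame = base frame: x ahead of the robot, y to its left, z up, the work surface at z = 0. Lengths are in m, angles in rad, forces in N, time in s.
With the tool pointing down it reaches from about 0.35 to 0.9 m from the base axis. Payload 19.9 kg.
Tool frame: the origin (TCP) lies on the centre line of the jaws, within the pads' length; the fingertips stand 19 mm ahead of it and the grasp point (between the pads) is the TCP; z points along the fingers, y is the line along which they close (so a half turn about z gives the same grasp; the last joint's range is limited). The gripper opens to 85 mm and grips with 20 to 120 N. Pads are 22 mm wide; open, the fingers measure 114 mm over their backs; the gripper's body (76 mm by 85 mm) begins 54 mm behind the grasp point. The pads swing forward as they close: fully open they stand 13 mm farther back than shut.
Start: joints at [-1.288, 0.417, -0.01, 1.614, 0.005, 1.111, -0.053], TCP at [0.199, 0.592, 0.25] pointing down, gripper open.
Joint ranges: [-2.81, 2.81], [-0.39, 2.02], [-1.27, 1.25], [0.06, 2.57], [-1.19, 4.33], [0.19, 2], [-2.82, 2.82]. Speed limits (rad/s): [1.89, 1.89, 2.39, 2.39, 3.01, 3.01, 3.01].

INTERFACE

Orientations are given as a unit quaternion [x, y, z, w].
In Python, from bench import readout, snapshot, camera_params, close_job gives the robot as it stands. The module is installed in compiled form; this text tells all that it offers.
- The arm moves only by the shell command python3 -m pendant 'ROWS' [FORCE]. ROWS is a JSON object of lists of equal length, an entry for each row: "rot": the turn, a rotation vector about the world's x, y, z in degrees, a list of three; "dp": the shift along the world's x, y, z in m, a list of three; "hand": the opening, from 0 (shut) to 1 (fully open). In form: {"rot": [[ax, ay, az], ...], "dp": [[x, y, z], ...], "hand": [hand, ...]}. A call has 1 to 5 rows; each row is the pose to reach, as a shift and turn from the pose commanded when the call began; what a row does not reach only later rows make up. A row lasts 1/10 s, in which the tool goes at most 50 mm and 8.59 degrees, less where a joint would pass 70% of its speed; a pose out of reach is approached as far as the arm can. A call with a gripper value outside its range is refused whole. The fingers move at their own pace and stop on an object; FORCE is the grip in N (left out, the last holds). Time passes only in rows, so rows that repeat a pose let the fingers close. It gives the time, the measured TCP pose, the force, the opening and the grip force at its end, in the units of the state.
- readout.get_obs(): the state, without advancing time (a new reading comes with each control period).
- snapshot(name): name is "scene" or "top" or "wrist"; returns the picture (480x640x3 uint8, red, green, blue); there is no depth.
- camera_params(name): a dict with "camera_matrix" (3x3 intrinsics, pixels), "R" (3x3) and "t" (3): a world point X has camera coordinates R X + t. Camera axes: x right, y down, z forward; pixel columns grow to the right and rows downward; lengths in m; the calibration is good to about 2 mm. The wrist camera is an equidistant fisheye: a pixel r from the principal point sees the ray r / f radians off the axis. A picture is of the moment at which its call begins: read the wrist's pose just before it. camera_params takes no time and is no camera call; for the wrist camera it gives the pose at the moment of the call.
- close_job(): hands the job in; it is judged then, once.
The state is a dict: "t": time; "joint_pos": joint angles; "qvel": joint speeds; "tau": joint torques, N m; "tcp_pos": TCP position; "tcp_rot": TCP orientation; "contact_force": force on the tool from outside, world axes, zero at the start; "wrist_torque": the same for the moment, N m; "opening": finger opening in m; "grasp_force": force on a finger pad.
Only numpy, scipy, OpenCV 4.12 (cv2) and the standard library are available. Lean on these libraries where they do the work, as an engineer would, in place of code of your own. Each camera call takes 0.05 s, during which the arm holds its last target. There are 200 camera calls.

## Working session

There is one attempt and no reset: what is moved stays moved. The work goes in short steps, Python scripts to look and compute and a shell command to move; the robot and the scene stay as the last step left them, time stands still between calls to the robot, and variables do not carry over. Pictures are saved under pics/ and viewed, at most 10 in all, crops included, and the job is handed in when it is done.

```bash
mkdir -p pics; python3 - <<'E'
from bench import readout, snapshot, camera_params
import cv2
for n in ("scene","top"):
    im=snapshot(n); cv2.imwrite(f"pics/{n}0.png",im[:,:,::-1])
    p=camera_params(n); print(n,p["camera_matrix"],p["R"],p["t"])
o=readout.get_obs(); print(o)
E
```

```text
scene [[486.15069606   0.         316.67539908]
 [  0.         486.15069606 230.87349679]
 [  0.           0.           1.        ]] [[ 0.75287581 -0.65811748 -0.00770693]
 [-0.39948422 -0.44763481 -0.80002215]
 [ 0.52305867  0.60539612 -0.59992097]] [-0.38058597  0.23493645  0.65626513]
top [[555.57063804   0.         307.94024059]
 [  0.         555.57063804 239.4037876 ]
 [  0.           0.           1.        ]] [[ 1.70014146e-03 -9.99987200e-01 -4.76547937e-03]
 [-9.89338757e-01 -9.88035808e-04 -1.45629144e-01]
 [ 1.45622572e-01  4.96226358e-03 -9.89327773e-01]] [-0.01356537  0.49307239  1.05691734]
{'t': 0.1, 'joint_pos': array([-1.28749272,  0.41790255, -0.01029951,  1.61414162,  0.00471243,
        1.11071704, -0.05294721]), 'qvel': array([-0.00092568, -0.00109769,  0.00021585, -0.00134262,  0.00085562,
        0.00106908,  0.00044601]), 'tau': array([ 1.01059570e-03, -8.65827870e+01,  6.80610817e-01, -4.35644388e+01,
        1.92663807e-02,  4.90692677e-03, -3.10952885e-06]), 'tcp_pos': array([0.19936533, 0.59202175, 0.24971854]), 'tcp_rot': array([ 1.61657640e-01,  9.86846736e-01, -5.71035884e-04, -4.25722690e-05]), 'contact_force': array([-0.35408986,  0.12545183,  0.3115726 ]), 'wrist_torque': array([ 0.05100745,  0.01440044, -0.00734961]), 'grasp_force': 0.0, 'opening': 0.08570407119528459}
```

View pics/scene0.png

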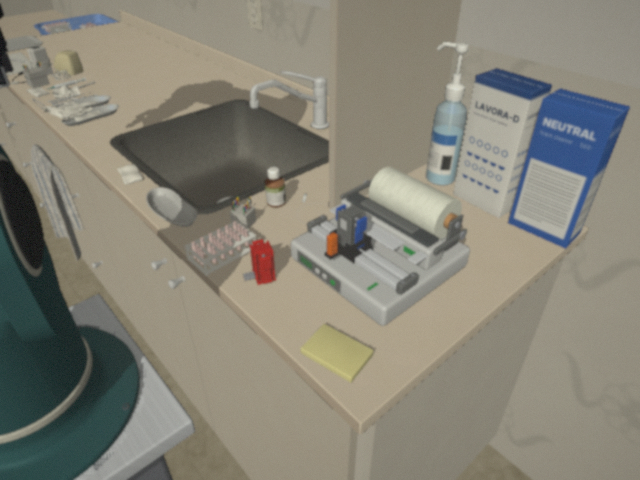

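View pics/top0.png

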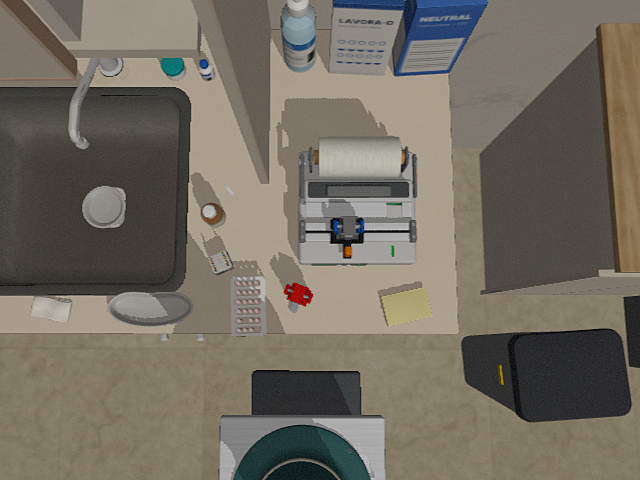

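The scene view shows the sealer around (385,250), with the orange tab at (333,243) and the blue/grey cartridge at (350,226). A red look-alike stands at (262,262). In the top view the sealer spans cols 300–416 and rows 150–264, with the tab at (347,251), the cartridge at (347,226), the green marks at (393,210) and (393,251), and the red look-alike at (297,293). The grey cartridge with blue catches on the carriage fits the description; the red one doesn't. I'll confirm this in an enlarged crop and measure.

```bash
python3 - <<'E'
import cv2
a=cv2.imread("pics/top0.png")[140:300,270:440]
b=cv2.imread("pics/scene0.png")[160:325,240:480]
a=cv2.resize(a,None,fx=3.6,fy=3.6,interpolation=cv2.INTER_CUBIC)
cv2.imwrite("pics/top0c.png",a)
cv2.imwrite("pics/scene0c.png",cv2.resize(b,None,fx=3.3,fy=3.3,interpolation=cv2.INTER_CUBIC))
E
cat > h.py <<'E'
import numpy as np
from bench import camera_params
def ray(n,uv):
    p=camera_params(n);K=p["camera_matrix"];R=np.array(p["R"]);t=np.array(p["t"])
    if n=="wrist":
        d=(np.array(uv)-[K[0][2],K[1][2]])/K[0][0];th=np.linalg.norm(d)
        c=np.r_[np.sin(th)*d/max(th,1e-9),np.cos(th)]
    else: c=np.linalg.inv(K)@np.r_[uv,1]
    return -R.T@t, R.T@c
def at_z(n,uv,z):
    o,d=ray(n,uv); return o+d*(z-o[2])/d[2]
def tri(u1,u2,a="top",b="scene"):
    (o1,d1),(o2,d2)=ray(a,u1),ray(b,u2)
    s=np.linalg.lstsq(np.c_[d1,-d2],o2-o1,rcond=None)[0]
    p,q=o1+s[0]*d1,o2+s[1]*d2
    return (p+q)/2,np.linalg.norm(p-q)
E
```

```text
(no output)
```

View pics/top0c.png

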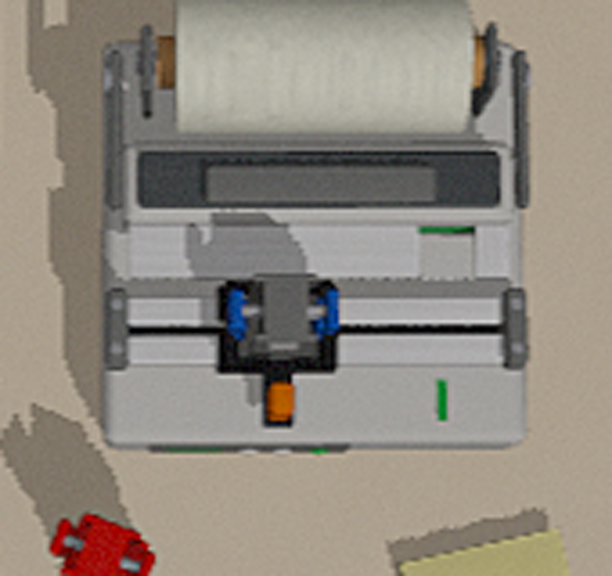

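View pics/scene0c.png

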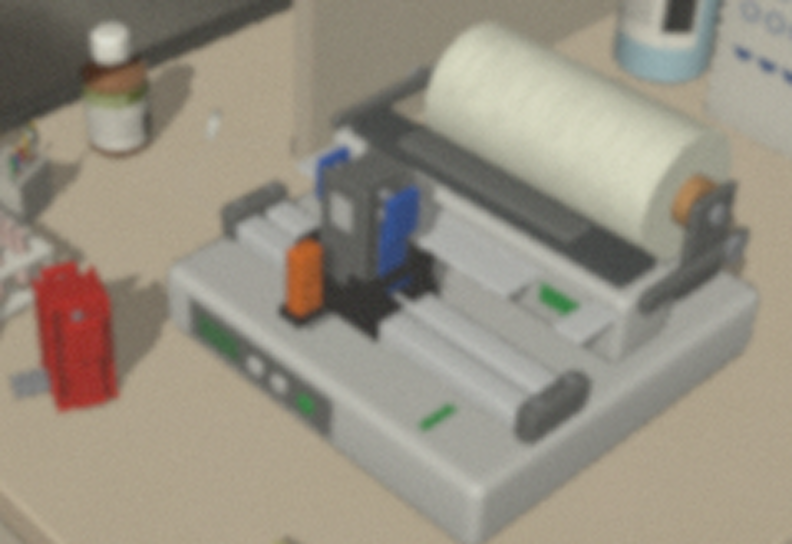

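The crops confirm it: the grey cartridge with blue catches stands on the black carriage, top crop (285,310), scene crop (365,215). The orange tab is at top crop (281,400), scene crop (306,250), and the red one is free-standing off the sealer. Next, the positions.

```bash
python3 - <<'E'
from h import *
np.set_printoptions(precision=4,suppress=True)
T=lambda x,y:(270+(x+.5)/3.6-.5,140+(y+.5)/3.6-.5)
S=lambda x,y:(240+(x+.5)/3.3-.5,160+(y+.5)/3.3-.5)
fl=at_z("top",T(104,444),.05);fr=at_z("top",T(525,444),.05);print("front",fl,fr)
print("blocks z70",at_z("top",T(117,328),.07),at_z("top",T(514,328),.07))
print("block tops outer",at_z("top",T(106,328),.07),at_z("top",T(525,328),.07))
print("green base",at_z("top",T(442,400),.05),tri(T(442,400),S(438,417)))
print("tabtop",at_z("top",T(281,398),.104),tri(T(281,398),S(306,248)))
print("carriage z84",[at_z("top",T(x,368),.084) for x in(219,337)])
print("cart top edges z132",[at_z("top",T(x,300),.132) for x in (263,309)])
print("catch pads outer z.129",[at_z("top",T(x,310),.129) for x in (228,340)])
print("partition edge",at_z("top",(267,183),0), at_z("top",(190,0),.5))
print("red",at_z("top",(297,293),.06),"pad",at_z("top",(405,306),.012))
print("bottle",at_z("top",(211,213),.085),"rack",at_z("top",(248,305),.04))
o,d=ray("top",(0,0));print(o)
E
```

```text
front [0.445  0.0051 0.05  ] [ 0.4453 -0.2204  0.05  ]
blocks z70 [ 0.5048 -0.002   0.07  ] [ 0.505  -0.2124  0.07  ]
block tops outer [0.5048 0.0039 0.07  ] [ 0.505  -0.2182  0.07  ]
green base [ 0.469  -0.1764  0.05  ] (array([ 0.4688, -0.1763,  0.0498]), np.float64(0.0006533205425543798))
tabtop [ 0.4631 -0.0863  0.104 ] (array([ 0.4637, -0.0867,  0.1026]), np.float64(0.0010436672856422439))
carriage z84 [array([ 0.4814, -0.0555,  0.084 ]), array([ 0.4815, -0.117 ,  0.084 ])]
cart top edges z132 [array([ 0.5089, -0.0759,  0.132 ]), array([ 0.5089, -0.0989,  0.132 ])]
catch pads outer z.129 [array([ 0.5044, -0.0585,  0.129 ]), array([ 0.5044, -0.1146,  0.129 ])]
partition edge [0.616 0.072 0.   ] [0.7152 0.1269 0.5   ]
red [0.3868 0.0076 0.06  ] pad [ 0.3639 -0.2047  0.012 ]
bottle [0.5362 0.1705 0.085 ] rack [0.3646 0.1024 0.04  ]
[ 0.3339 -0.0183  1.1174]
```

The sealer yaw is about 0 (front edge x = 0.445 at both corners). Its middle is at y ≈ −0.1075, which puts the notch at about (0.506, −0.176). The green mark at y = −0.176 and z = 0.050 agrees. The carriage is at y ≈ −0.0865, 90 mm left of the stop, within the given range. The tab is at (0.464, −0.0865). I'll move to above the tab in the free zone.

```bash
python3 -m pendant '{"rot":[[0,0,4],[0,0,8],[0,0,12],[0,0,16],[0,0,18.6]],"dp":[[0.014,-0.037,0],[0.028,-0.074,0],[0.042,-0.111,0],[0.056,-0.148,0],[0.070,-0.185,0]],"hand":[1,1,1,1,1]}'
python3 -m pendant '{"rot":[[0,0,0],[0,0,0],[0,0,0],[0,0,0],[0,0,0]],"dp":[[0.014,-0.038,0],[0.028,-0.076,0],[0.042,-0.114,0],[0.056,-0.152,0],[0.070,-0.190,0]],"hand":[0.5,0.5,0.5,0.5,0.5]}'
```

```text
t: 0.6
tcp_pos: [0.2697, 0.4056, 0.25]
tcp_rot: [-0.001, 1.0, -0.0, -0.0]
contact_force: [1.2, 0.6, 0.9]
opening: 0.0854
grasp_force: 0.0
t: 1.1
tcp_pos: [0.3396, 0.2156, 0.2502]
tcp_rot: [0.0, 1.0, 0.0, -0.0]
contact_force: [-0.2, 0.4, -0.5]
opening: 0.0428
grasp_force: 0.0
```

```bash
python3 -m pendant '{"rot":[[0,0,0],[0,0,0],[0,0,0],[0,0,0],[0,0,0]],"dp":[[0.015,-0.038,0],[0.030,-0.076,0],[0.045,-0.114,0],[0.060,-0.152,0],[0.075,-0.190,0]],"hand":[0.5,0.5,0.5,0.5,0.5]}'
python3 -m pendant '{"rot":[[0,0,0],[0,0,0],[0,0,0],[0,0,0],[0,0,0]],"dp":[[0.015,-0.038,-0.02],[0.030,-0.076,-0.04],[0.0465,-0.1126,-0.07],[0.0465,-0.1126,-0.08],[0.0465,-0.1126,-0.08]],"hand":[0.5,0.5,0.5,0.5,0.5]}'
python3 - <<'E'
from bench import readout, snapshot, camera_params
import cv2
p=camera_params("wrist");im=snapshot("wrist");cv2.imwrite("pics/w1.png",im[:,:,::-1])
import pickle;pickle.dump(p,open("w1.pkl","wb"));print(p)
E
```

```text
t: 1.6
tcp_pos: [0.4146, 0.0257, 0.2503]
tcp_rot: [-0.0, 1.0, 0.0, 0.0]
contact_force: [1.2, 0.1, -0.4]
opening: 0.0427
grasp_force: 0.0
t: 2.1
tcp_pos: [0.4599, -0.0858, 0.1687]
tcp_rot: [0.001, 1.0, -0.0, -0.002]
contact_force: [0.7, 1.3, 0.5]
opening: 0.0426
grasp_force: 0.0
{'camera_matrix': array([[371.64829954,   0.        , 329.0240889 ],
       [  0.        , 371.64829954, 242.20400815],
       [  0.        ,   0.        ,   1.        ]]), 'R': array([[ 1.01261423e-03,  9.99997887e-01, -1.78890641e-03],
       [ 9.54040119e-01, -4.29978533e-04,  2.99678605e-01],
       [ 2.99677202e-01, -2.01014730e-03, -9.54038539e-01]]), 't': array([ 0.08642604, -0.45255733,  0.16379928])}
```

View pics/w1.png

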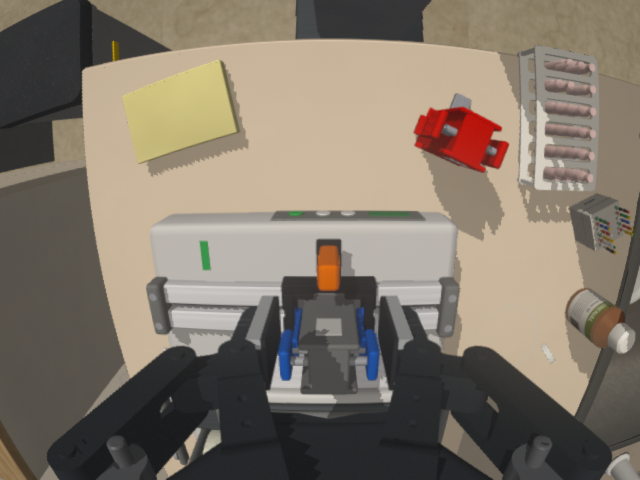

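The wrist view shows the tab (orange, centre col 329, rows 247–290) on the fingers' centre line (col about 329). The cartridge stands behind it at (331,345). I'll check the tab's x from this view, and then descend.

```bash
python3 - <<'E'
from h import *
np.set_printoptions(precision=4,suppress=True)
print(ray("wrist",(329,242))[0])
print("tab top back",at_z("wrist",(329,290),.104),"tab L/R",at_z("wrist",(318,280),.104),at_z("wrist",(341,280),.104))
print("carriage front",at_z("wrist",(329,277),.084),"cart pads",at_z("wrist",(286,352),.129),at_z("wrist",(372,352),.129))
print("green",at_z("wrist",(205,255),.05))
from bench import camera_params
from scipy.optimize import fsolve
E
python3 -m pendant '{"rot":[[0,0,0],[0,0,0],[0,0,0],[0,0,0],[0,0,0]],"dp":[[0,0,-0.02],[0,0,-0.04],[0,0,-0.06],[0,0,-0.071],[0,0,-0.071]],"hand":[0.5,0.5,0.5,0.5,0.5]}'
```

```text
[ 0.3828 -0.0857  0.2931]
tab top back [ 0.4706 -0.0859  0.104 ] tab L/R [ 0.4645 -0.092   0.104 ] [ 0.4645 -0.0792  0.104 ]
carriage front [ 0.4712 -0.0859  0.084 ] cart pads [ 0.4958 -0.1086  0.129 ] [ 0.4957 -0.063   0.129 ]
green [ 0.4694 -0.1754  0.05  ]
t: 2.65
tcp_pos: [0.4607, -0.0844, 0.0991]
tcp_rot: [-0.001, 1.0, 0.0, -0.0]
contact_force: [0.6, 0.4, 0.8]
opening: 0.0429
grasp_force: 0.0
```

```bash
python3 -m pendant '{"rot":[[0,0,0],[0,0,0],[0,0,0],[0,0,0],[0,0,0]],"dp":[[0,0,0],[0,0,0],[0,0,0],[0,0,0],[0,0,0]],"hand":[0,0,0,0,0]}' 30
python3 -m pendant '{"rot":[[0,0,0],[0,0,0],[0,0,0],[0,0,0],[0,0,0]],"dp":[[0,0,0],[0,-0.01,0],[0,-0.02,0],[0,-0.03,0],[0,-0.04,0]],"hand":[0,0,0,0,0]}'
```

```text
t: 3.15
tcp_pos: [0.4615, -0.0852, 0.1002]
tcp_rot: [0.0, 1.0, 0.0, 0.001]
contact_force: [-1.7, 0.7, 10.0]
opening: 0.0113
grasp_force: 34.2
t: 3.65
tcp_pos: [0.4615, -0.1254, 0.1002]
tcp_rot: [-0.0, 1.0, 0.0, 0.001]
contact_force: [-1.9, 2.6, 8.6]
opening: 0.0113
grasp_force: 34.1
```

```bash
python3 -m pendant '{"rot":[[0,0,0],[0,0,0],[0,0,0],[0,0,0],[0,0,0]],"dp":[[0,-0.012,0],[0,-0.024,0],[0,-0.034,0],[0,-0.042,0],[0,-0.042,0]],"hand":[0,0,0,0,0]}'
python3 -m pendant '{"rot":[[0,0,0],[0,0,0],[0,0,0],[0,0,0],[0,0,0]],"dp":[[0,-0.002,0],[0,-0.004,0],[0,-0.006,0],[0,-0.007,0],[0,-0.007,0]],"hand":[0,0,0,0,0]}'
```

```text
t: 4.15
tcp_pos: [0.4616, -0.1684, 0.1002]
tcp_rot: [0.001, 1.0, -0.0, 0.001]
contact_force: [0.0, -0.9, 6.4]
opening: 0.0114
grasp_force: 33.8
t: 4.65
tcp_pos: [0.4616, -0.1743, 0.1002]
tcp_rot: [0.0, 1.0, -0.0, 0.001]
contact_force: [-0.2, -0.1, 8.6]
opening: 0.0111
grasp_force: 34.3
```

```bash
python3 -m pendant '{"rot":[[0,0,0],[0,0,0],[0,0,0]],"dp":[[0,-0.001,0],[0,-0.002,0],[0,-0.002,0]],"hand":[0,0,0]}'
python3 -m pendant '{"rot":[[0,0,0],[0,0,0],[0,0,0]],"dp":[[0,-0.001,0],[0,-0.002,0],[0,-0.002,0]],"hand":[0,0,0]}'
```

```text
t: 4.95
tcp_pos: [0.4616, -0.1755, 0.1002]
tcp_rot: [-0.0, 1.0, 0.0, 0.001]
contact_force: [-2.2, 5.4, 12.6]
opening: 0.0114
grasp_force: 34.6
t: 5.25
tcp_pos: [0.4615, -0.1758, 0.1001]
tcp_rot: [-0.001, 1.0, 0.002, 0.0]
contact_force: [-3.7, 18.2, 18.8]
opening: 0.0112
grasp_force: 35.5
```

Contact with the stop came at y ≈ −0.1757, matching the predicted notch at −0.176. I'll ease the push, open and rise.

```bash
python3 -m pendant '{"rot":[[0,0,0],[0,0,0],[0,0,0],[0,0,0]],"dp":[[0,0.001,0],[0,0.0015,0],[0,0.0015,0],[0,0.0015,0]],"hand":[0,0,0.4,0.4]}'
python3 -m pendant '{"rot":[[0,0,0],[0,0,0],[0,0,0],[0,0,0],[0,0,0]],"dp":[[0,0,0.005],[0,0,0.025],[0,0,0.05],[0,0,0.08],[0,0,0.09]],"hand":[0.4,0.4,0.4,0.85,0.85]}'
python3 -m pendant '{"rot":[[0,0,0],[0,0,0],[0,0,0]],"dp":[[0.025,0,0],[0.0445,0,0],[0.0445,0,0]],"hand":[0.85,0.85,0.85]}'
python3 - <<'E'
from bench import readout, snapshot
import cv2
from h import *
np.set_printoptions(precision=4,suppress=True)
for n in ("wrist","top"):
    im=snapshot(n); cv2.imwrite(f"pics/{n}2.png",im[:,:,::-1])
print(readout.get_obs()["tcp_pos"])
E
```

```text
t: 5.65
tcp_pos: [0.4611, -0.1767, 0.0996]
tcp_rot: [-0.0, 1.0, -0.0, 0.0]
contact_force: [0.6, 0.4, -0.1]
opening: 0.0341
grasp_force: 0.0
t: 6.15
tcp_pos: [0.4617, -0.1773, 0.192]
tcp_rot: [0.0, 1.0, -0.0, 0.002]
contact_force: [-0.9, 0.3, 0.1]
opening: 0.0618
grasp_force: 0.0
t: 6.45
tcp_pos: [0.5072, -0.1764, 0.1891]
tcp_rot: [-0.001, 1.0, -0.0, 0.0]
contact_force: [-0.2, -0.4, -0.2]
opening: 0.0725
grasp_force: 0.0
[ 0.505  -0.1769  0.1889]
```

View pics/wrist2.png

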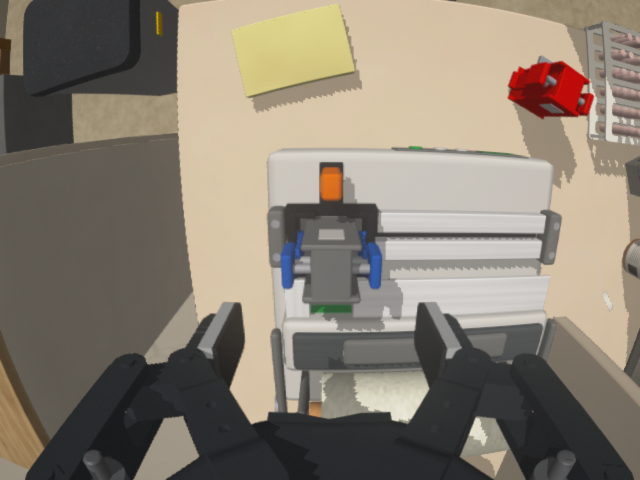

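The wrist view shows the carriage against the right end block (col 285) with the green mark behind the cartridge at (330,309). The cartridge's blue pads are at (288,265) and (375,265), between the open fingers.

```bash
python3 - <<'E'
from h import *
np.set_printoptions(precision=4,suppress=True)
print(readout.get_obs()["tcp_pos"] if 0 else "", ray("wrist",(329,242))[0])
print("pads outer z.129",at_z("wrist",(281,266),.129),at_z("wrist",(382,266),.129))
print("cart top front/back edges z.132",at_z("wrist",(331,219),.132),at_z("wrist",(331,248),.132), at_z("wrist",(304,235),.132),at_z("wrist",(360,235),.132))
print("tab",at_z("wrist",(320,190),.104),at_z("wrist",(342,190),.104),"tab back",at_z("wrist",(331,200),.104))
E
```

```text
[ 0.4274 -0.1775  0.312 ]
pads outer z.129 [ 0.4987 -0.2032  0.129 ] [ 0.4986 -0.1496  0.129 ]
cart top front/back edges z.132 [ 0.4723 -0.1768  0.132 ] [ 0.4875 -0.1767  0.132 ] [ 0.4806 -0.1904  0.132 ] [ 0.4806 -0.1621  0.132 ]
tab [ 0.4623 -0.1829  0.104 ] [ 0.4623 -0.1704  0.104 ] tab back [ 0.4681 -0.1767  0.104 ]
```

The pads measure 53.6 mm apart (54 expected) and are centred at y = −0.1764, x ≈ 0.505, so the TCP is aligned within 1 mm. I'll descend and squeeze.

```bash
python3 -m pendant '{"rot":[[0,0,0],[0,0,0],[0,0,0],[0,0,0],[0,0,0]],"dp":[[0,0.0003,-0.02],[0,0.0003,-0.04],[0,0.0003,-0.06],[0,0.0003,-0.071],[0,0.0003,-0.071]],"hand":[0.85,0.85,0.85,0.85,0.85]}'
python3 -m pendant '{"rot":[[0,0,0],[0,0,0],[0,0,0],[0,0,0],[0,0,0]],"dp":[[0,0,0],[0,0,0],[0,0,0],[0,0,0],[0,0,0]],"hand":[0,0,0,0,0]}' 40
python3 - <<'E'
from bench import readout, snapshot
import cv2
for n in ("wrist",):
    im=snapshot(n); cv2.imwrite(f"pics/{n}3.png",im[:,:,::-1])
o=readout.get_obs(); print({k:o[k] for k in("tcp_pos","opening","grasp_force","contact_force","wrist_torque")})
E
```

```text
t: 7.05
tcp_pos: [0.5043, -0.1765, 0.1173]
tcp_rot: [0.0, 1.0, 0.0, -0.001]
contact_force: [0.3, -0.7, 0.2]
opening: 0.0724
grasp_force: 0.0
t: 7.55
tcp_pos: [0.5063, -0.1768, 0.1202]
tcp_rot: [0.0, 1.0, 0.0, 0.001]
contact_force: [-6.6, 3.0, 23.6]
opening: 0.0366
grasp_force: 37.3
{'tcp_pos': array([ 0.50624585, -0.17675278,  0.12022891]), 'opening': 0.03644317475688672, 'grasp_force': 37.353047132492065, 'contact_force': array([-7.44496921,  2.74040012, 23.64386614]), 'wrist_torque': array([0.65639973, 1.38396711, 0.06405384])}
```

View pics/wrist3.png

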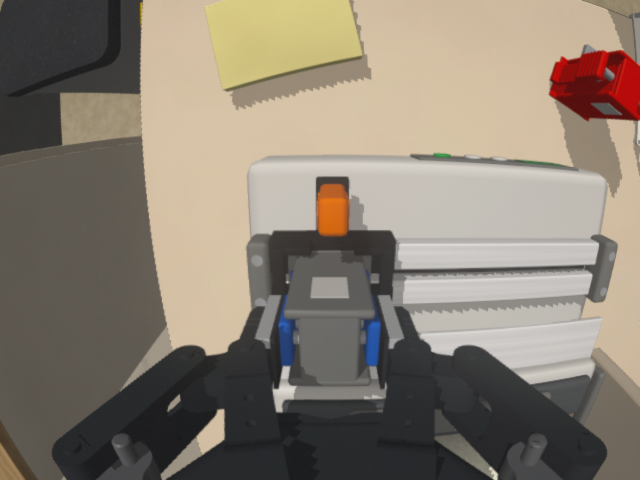

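The fingers grip both blue pads, at about (288,330) and (374,330), with the carriage still at the stop. The opening is 36–37 mm, so the catches are fully in. I'll lift gently and watch the force.

```bash
python3 -m pendant '{"rot":[[0,0,0],[0,0,0],[0,0,0],[0,0,0],[0,0,0]],"dp":[[0,0,0.002],[0,0,0.004],[0,0,0.006],[0,0,0.008],[0,0,0.008]],"hand":[0,0,0,0,0]}'
python3 -m pendant '{"rot":[[0,0,0],[0,0,0],[0,0,0],[0,0,0],[0,0,0]],"dp":[[0,0,0.002],[0,0,0.005],[0,0,0.008],[0,0,0.012],[0,0,0.012]],"hand":[0,0,0,0,0]}'
```

```text
t: 8.1
tcp_pos: [0.5056, -0.1765, 0.1266]
tcp_rot: [0.0, 1.0, -0.0, 0.0]
contact_force: [1.2, -0.6, -0.6]
opening: 0.0356
grasp_force: 40.3
t: 8.6
tcp_pos: [0.5057, -0.1766, 0.1388]
tcp_rot: [0.0, 1.0, -0.0, 0.0]
contact_force: [0.3, 0.3, -0.2]
opening: 0.0356
grasp_force: 40.3
```

```bash
python3 - <<'E'
from bench import readout, snapshot
import cv2
s=snapshot("scene");w=snapshot("wrist")
a=cv2.resize(s[130:310,270:480],(560,480),interpolation=cv2.INTER_CUBIC)
b=cv2.resize(w[150:450,210:450],(240,300));b=cv2.copyMakeBorder(b,0,180,0,0,cv2.BORDER_CONSTANT)
cv2.imwrite("pics/l4.png",cv2.hconcat([a,b])[:,:,::-1])
E
```

```text
(no output)
```

View pics/l4.png

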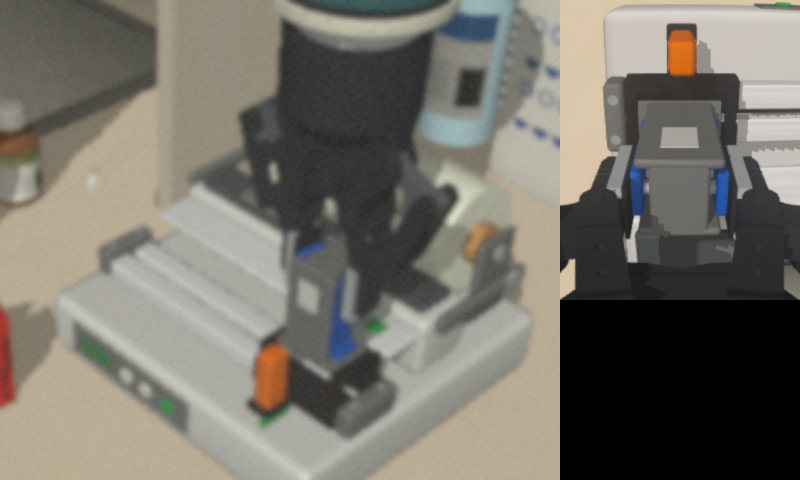

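The cartridge has risen with the gripper, clear of the carriage cheeks, and is upright at (320,300). The carriage is at the stop beside the end block (365,405) with the tab at (270,375). I'll continue the straight lift.

```bash
python3 -m pendant '{"rot":[[0,0,0],[0,0,0],[0,0,0],[0,0,0],[0,0,0]],"dp":[[0,0,0.005],[0,0,0.015],[0,0,0.025],[0,0,0.035],[0,0,0.045]],"hand":[0,0,0,0,0]}'
python3 -m pendant '{"rot":[[0,0,0],[0,0,0],[0,0,0],[0,0,0],[0,0,0]],"dp":[[0,0,0.01],[0,0,0.02],[0,0,0.03],[0,0,0.035],[0,0,0.036]],"hand":[0,0,0,0,0]}'
python3 -m pendant '{"rot":[[0,0,0],[0,0,0],[0,0,0],[0,0,0],[0,0,0]],"dp":[[0,0,0],[0,0,0],[0,0,0],[0,0,0],[0,0,0]],"hand":[0,0,0,0,0]}'
python3 - <<'E'
from bench import readout, snapshot
import cv2
s=snapshot("scene");w=snapshot("wrist");t=snapshot("top")
a=cv2.resize(s[90:330,220:480],(520,480),interpolation=cv2.INTER_CUBIC)
b=cv2.resize(w[150:450,210:450],(280,300));c=cv2.resize(t[190:320,190:440],(280,180))
cv2.imwrite("pics/l5.png",cv2.hconcat([a,cv2.vconcat([b,c])])[:,:,::-1])
E
```

```text
t: 9.2
tcp_pos: [0.5056, -0.1765, 0.1845]
tcp_rot: [0.0, 1.0, -0.0, 0.0]
contact_force: [-0.0, 0.0, -1.1]
opening: 0.0355
grasp_force: 40.3
t: 9.7
tcp_pos: [0.5056, -0.1765, 0.2199]
tcp_rot: [0.0, 1.0, -0.0, 0.0]
contact_force: [-0.4, -0.2, -0.6]
opening: 0.0356
grasp_force: 40.3
t: 10.2
tcp_pos: [0.5054, -0.1765, 0.2191]
tcp_rot: [0.0, 1.0, -0.0, -0.0]
contact_force: [-0.3, -0.4, -0.9]
opening: 0.0358
grasp_force: 40.3
```

View pics/l5.png

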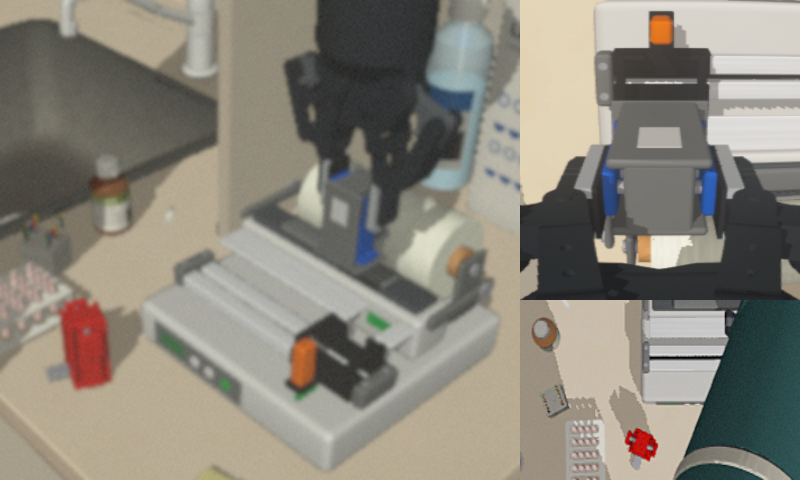

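The cartridge is held upright by the blue catches (left frame (345,215)), with clear space beneath. The carriage stands at the stop and the bystanders are unmoved. One check of the lift height from the label's shift.

```bash
python3 - <<'E'
from h import *
for uv in ((240+343.5/3.3,160+212/3.3),(220+340/2,90+212/2)):
    o,d=ray("scene",uv); print(o+d*(.4885-o[0])/d[0])
E
```

```text
[ 0.4885     -0.08852024  0.1127422 ]
[ 0.4885     -0.17741168  0.2098376 ]
```

The lift measures 97 mm, upright and still, so I'm handing in.

```bash
python3 -c "
from bench import close_job
print(close_job())"
```

```text
the job is handed in; nothing more can be done
None
```

I slid the carriage to its right-hand stop, lifted the cartridge out by its squeezed catches and handed the job in at about 10 s; it is held upright and still, about 97 mm above its seat, with no sign of anything else having moved in the last pictures.

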